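# Lock the filter capsule's cradle gate

### The job

Two filter cradles stand on the clean bench; one holds a white filter capsule, the other is empty. Swing the spring-loaded gate of the cradle with the capsule shut across its bay, and while you hold it against its spring push the gate's slide bolt fully out behind the keeper, so that the gate stays shut by itself when you let go. Leave the capsule standing where it is.

Things in the scene. Friction and masses are not known exactly. Their poses are not given: they have to be found in the camera images.
- cradle: Cradle holding the capsule: plate 190 x 250 x 8 mm. Origin: its underside, mid mouth of the bay; +x into the bay (walls 48 mm high from x=51), +y along the mouth to the gate's hinge (upright axis x=0, y=110). Keeper: two cheeks at y=-51 to -81, 63 mm high; the bolt goes behind (+x of) the cheek at x=-19 to -5. A twin cradle, empty, stands beside it.
- gate (a joint): Swing of its spring gate, rad. 0 = open, at rest; grows anticlockwise from above; 1.25 = shut, bar along the cradle's -y; stop at 1.37. The bolt passes behind the cheek only at 1.26 to 1.37: hold about 1.31. Let go, it springs open if unbolted, or rests on the cheek at 1.25. Holding it shut takes about 8 N at the knob. Bar 145 mm long, 14 wide; bolt on it up to 62 mm above the table, guides to 66.
- bolt (a joint): Slide of the gate's bolt along the bar, away from the hinge, m. 0 = drawn back (starts within 2 mm of it), tip 150 mm from the hinge axis; 0.030 = fully out, tip at 180 mm, 20 mm behind the keeper's cheek. Stays where it is left; 2 to 3 N moves it. If it is pushed out while the gate is open it hits the front of the keeper.
- knob (a point): Upright round black knob fixed on that bolt, the handle for swing and slide: 18 mm diameter, 62 to 106 mm above the table. This point: on its axis, 86 mm above the table; 90 mm from the hinge axis with the bolt drawn back, 120 mm fully out, straight along the bar. It turns with the gate.
- capsule_center (a point): Centre, half-way up, of the white plastic filter capsule standing loose in the cradle's bay, about 90 mm in from the mouth: 66 mm diameter, 84 mm high with a short stub on top, about 0.2 kg; its top is 92 mm above the table.
Mind the look-alikes: they are no part of the job. Leave any orange look-alike of the part that bears capsule_center alone.

How it is judged:
On the way, in this order (a step that is already met when the one before it is completed fails the run):
1. the gate is swung shut against its spring (value of joint gate above 1.2 rad), for 0.1 s.
2. the bolt is pushed out behind the keeper with the gate held shut (value of joint gate above 1.2 rad and value of joint bolt above 0.02 m), for 0.2 s.
At the end, for the whole second after the job is handed in: The gate of the cradle with the capsule stays shut at rest (joint over 1.18 rad) on its bolt, which is at least 20 mm out; the capsule stands upright (within 0.15 rad) within 20 mm of where it started (value of joint gate above 1.18 rad and value of joint bolt above 0.02 m and velocity of joint gate between -0.05 and 0.05 rad/s and angle between capsule_center's own z axis and vertical below 0.15 rad and distance of capsule_center from where it was at the start of the episode below 0.02 m); the robot touches nothing.
It fails at once if the capsule is knocked over or pushed out of its place (angle between capsule_center's own z axis and vertical above 0.4 rad or distance of capsule_center from where it was at the start of the episode above 0.04 m).
It also fails if it takes over 35 s, if anything falls off the work surface, if the arm or the gripper's body presses on something with over 40 N, if the wrist force passes 120 N, or if a joint passes its speed limit or range.

### The arm

A 6-joint arm with a two-finger parallel gripper is mounted at the origin on the work surface. World frame = base frame: x ahead of the robot, y to its left, z up, the work surface at z = 0. Lengths are in m, angles in rad, forces in N, time in s.
With the tool pointing down it reaches from about 0.4 to 0.825 m from the base axis. Payload 7 kg.
Tool frame: the origin (TCP) lies midway between the tips of the shut fingers; the grasp point (between the pads) lies 19 mm behind it; z points along the fingers, y is the line along which they close (so a half turn about z gives the same grasp; the last joint's range is limited). The gripper opens to 88 mm and grips with 3 to 60 N. Pads are 19 mm wide; open, the fingers measure 130 mm over their backs; the gripper's body (78 mm by 193 mm) begins 47 mm behind the grasp point.
Start: joints at [-0.854, 0.359, 0.012, 0, -1.224, -0.288], TCP at [0.281, -0.614, 0.227] pointing down, gripper open.
Joint ranges: [-3.07, 3.07], [-1.43, 2.12], [-1.02, 1.25], [-3.03, 1.67], [-3.05, -0], [-3.03, 3.03]. Speed limits (rad/s): [2.39, 2.39, 3.01, 3.14, 3.14, 3.14].

### API

Orientations are given as [roll, pitch, yaw] about the fixed x, y, z axes, in that order (R = Rz(yaw) Ry(pitch) Rx(roll)).
In Python, from station import telemetry, eyes, ticket, recognise, trace gives the robot as it stands. The module is installed in compiled form; this text tells all that it offers.
- The arm moves only by the tool servo_tool, never from a script. Its argument "series" is a list that holds one entry, the list of rows, each a list of 4 numbers: the shift along the tool's x, y, z in mm, then the turn about the tool's z in rad. In form: [[[x, y, z, roll], ...]]. A call has exactly 10 rows; each row shifts and turns the commanded pose from where the row before left it, along the tool's axes as they then stand; what a row does not reach is not made up. A row lasts 1/12 s, in which the tool goes at most 41.7 mm and 7.16 degrees, less where a joint would pass 70% of its speed; a pose out of reach is approached as far as the arm can. A call is refused whole if a number of a shift passes 41.7 or a number of a turn 0.125, either way. A call with a gripper value outside its range is refused whole. "claw" is the gripper's target within -1 to 1 (shut at 1, half-way at 0, fully open at -1), set as the call begins (left out, the last holds). The fingers move at their own pace and stop on an object; "grip_force" is the grip in N (left out, the last holds). Time passes only in rows, so rows that do not move let the fingers close, or fill a call up. It gives the time, the measured TCP pose, the force, the opening and the grip force at its end, in the units of the state.
- telemetry.get_state(): the state, without advancing time (a new reading comes with each control period).
- eyes.grab_frame(name): name is "side" or "top" or "wrist"; returns the picture (384x512x3 uint8, red, green, blue); there is no depth.
- eyes.calibration(name): a dict with "mtx" (3x3 intrinsics, pixels), "rvec" (rotation vector, rad) and "tvec" (3), from world to camera coordinates, as OpenCV has them. Camera axes: x right, y down, z forward; pixel columns grow to the right and rows downward; lengths in m; the calibration is good to about 2 mm. A picture is of the moment at which its call begins: read the wrist's pose just before it. calibration takes no time and is no camera call; for the wrist camera it gives the pose at the moment of the call.
- ticket.job_done(): hands the job in; it is judged then, once.
Trained networks look in the newest picture that a camera, given by its name, has taken for a name from the list of things; names that differ only in an ending like _2 or _b are one class to them, and where a whole thing is asked for, a point or a joint stands for the part that bears it (a point fixed in the world has none). Each returns a list of dicts, best first, with "conf" (0 to 1); they miss things now and then, are a little off and sometimes report something else, mostly with a low value. They report only what shows in the picture. A call takes as long as a camera call. They do not tell look-alikes from the thing itself.
- recognise(camera, name): "position" ([x, y, z] in m, in world coordinates, good to about 4 mm: the middle of the surface that is visible of it).
- trace(camera, name): "mask" (384x512 bool, what is visible of it).
The state is a dict: "t": time; "q": joint angles; "qd": joint speeds; "joint_efforts": joint torques, N m; "eef_pos": TCP position; "ee_rot": TCP orientation; "force": force on the tool from outside, world axes, zero at the start; "moment": the same for the moment, N m; "width": finger opening in m; "gripper_force": force on a finger pad.
Only numpy, scipy, OpenCV 4.12 (cv2) and the standard library are available. Lean on these libraries where they do the work, as an engineer would, in place of code of your own. Each camera call takes 0.05 s, during which the arm holds its last target. There are 200 camera calls.

## Working session

There is one attempt and no reset: what is moved stays moved. The work goes in short steps, Python scripts to look and compute and a tool call to move; the robot and the scene stay as the last step left them, time stands still between calls to the robot, and variables do not carry over. Pictures are saved under pics/ and viewed, at most 10 in all, crops included, and the job is handed in when it is done.

Besides the shell and the picture viewer there is one more tool, called after "Call:" as name(argument=value, ...), one argument or row to a line, values as JSON. servo_tool: Moves the arm, as the interface text tells. Its arguments: {"type":"object","properties":{"series":{"type":"array"},"claw":{"type":"number"},"grip_force":{"type":"number"}},"required":["series"]}

```bash
mkdir -p pics
python3 - <<'E'
from station import telemetry, eyes, recognise
import cv2, numpy as np
s=telemetry.get_state(); print(s['t'],s['eef_pos'],s['ee_rot'],s['width'])
ims=[]
for c in ['top','side']:
    im=eyes.grab_frame(c); ims.append(im)
    k=eyes.calibration(c); M=np.array(k['mtx'])
    for n in ['cradle','gate','knob','capsule_center','bolt']:
        for d in recognise(c,n)[:4]:
            p=np.array(d['position']); u=cv2.projectPoints(p.reshape(1,3),np.array(k['rvec']),np.array(k['tvec']),M,None)[0].ravel()
            print(c,n,p.round(3),round(d['conf'],2),u.round())
    cv2.imwrite(f'pics/{c}.png',im[:,:,::-1])
E
```

```text
0.0 [ 0.28043885 -0.61343629  0.22561794] [ 3.13991541e+00 -1.29533067e-04 -2.71287659e+00] 0.08743231035696955
top cradle [ 0.602 -0.171  0.009] 0.79 [312. 198.]
top gate [ 0.484 -0.116  0.061] 0.87 [294. 239.]
top knob [ 0.467 -0.124  0.064] 0.59 [297. 246.]
top capsule_center [ 0.718 -0.388  0.062] 0.94 [396. 154.]
top capsule_center [ 0.642 -0.173  0.068] 0.8 [316. 179.]
top capsule_center [0.768 0.001 0.06 ] 0.71 [251. 132.]
top capsule_center [ 0.6   -0.172  0.009] 0.25 [312. 199.]
top bolt [ 0.464 -0.129  0.06 ] 0.59 [299. 247.]
side cradle [ 0.583 -0.132  0.008] 0.73 [291. 190.]
side gate [ 0.472 -0.117  0.057] 0.76 [331. 197.]
side knob [ 0.464 -0.123  0.062] 0.65 [336. 195.]
side capsule_center [0.765 0.022 0.063] 0.91 [197. 186.]
side capsule_center [ 0.641 -0.165  0.069] 0.83 [279. 158.]
side capsule_center [ 0.712 -0.372  0.055] 0.83 [291. 114.]
side bolt [ 0.462 -0.118  0.059] 0.62 [335. 198.]
```

View pics/top.png

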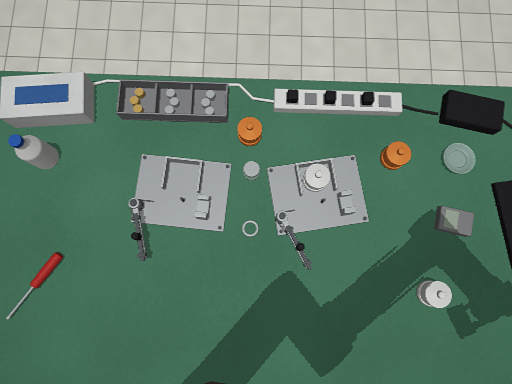

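View pics/side.png

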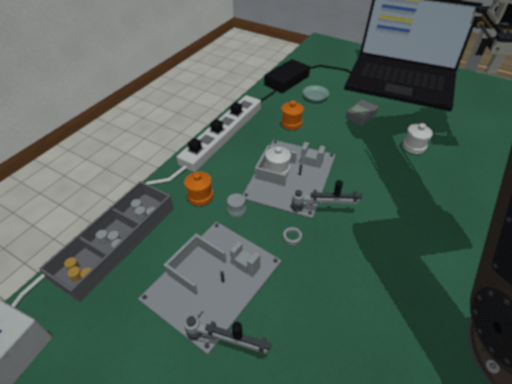

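The images (top view, x up, -y right) show these candidates:
- **Cradles:** the one with the white capsule is at top (312,198), capsule at (317,178). The empty twin is at (183,192).
- **Gates and knobs:** the gate I want is hinged at (283,217) with its knob at (299,246). The twin's knob is at (136,236).
- **Capsules:** there is a loose white one at (435,295), and orange look-alikes at (250,130) and (396,155).

I choose the right-hand cradle and its knob at (299,246).

Run:
```python
import cv2
im=cv2.imread('pics/top.png'); c=im[145:280,260:380]
cv2.imwrite('pics/crop.png',cv2.resize(c,None,fx=4.4,fy=4.4,interpolation=cv2.INTER_CUBIC))
im=cv2.imread('pics/side.png'); c=im[130:230,235:375]
cv2.imwrite('pics/crops.png',cv2.resize(c,None,fx=5,fy=5,interpolation=cv2.INTER_CUBIC))
```

```text
(no output)
```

View pics/crop.png

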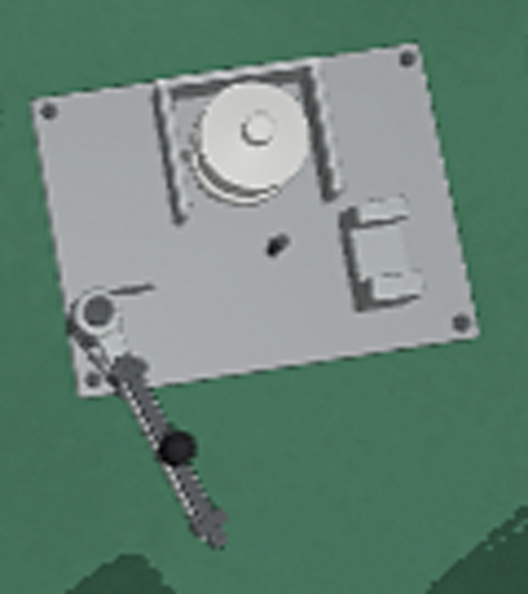

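View pics/crops.png

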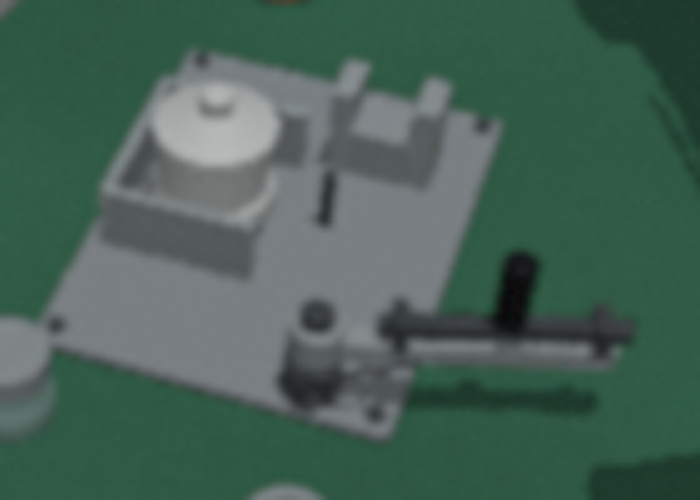

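The crops confirm the choice: white capsule in the bay, plate corners and keeper clearly visible, and the gate open with its knob top at crop (180,440) in the top view and (520,260) in the side view. Next I fit the cradle pose.

```bash
cat > fit.py <<'E'
from station import eyes
import cv2, numpy as np
from scipy.optimize import least_squares
K={c:eyes.calibration(c) for c in('top','side')}
def proj(c,p):
    k=K[c]; return cv2.projectPoints(np.float64(p).reshape(-1,3),np.array(k['rvec']),np.array(k['tvec']),np.array(k['mtx']),None)[0].reshape(-1,2)
T=np.array([[33,102],[418,43],[478,333],[80,395],[397,282],[380,207],[178,438],[97,311]])/4.4+[260,145]
S=np.array([[45,318],[195,50],[502,122],[388,440],[436,88],[355,70],[521,260],[318,312]])/5+[235,130]
def model(v):
    x0,y0,a,xm,g,hz,xr=v
    ang=-np.pi/2-1.25+g
    P=np.array([[xm+.19,.125,.008],[xm+.19,-.125,.008],[xm,-.125,.008],[xm,.125,.008],[-.012,-.066,.063],[xr,-.066,.063],
      [.09*np.cos(ang),.11+.09*np.sin(ang),.106],[0,.11,hz]])
    c,s=np.cos(a),np.sin(a)
    P[:,:2]=P[:,:2]@np.array([[c,s],[-s,c]])+[x0,y0]
    return P
def res(v): 
    P=model(v); return np.r_[(proj('top',P)-T).ravel(),(proj('side',P)-S).ravel()]
r=least_squares(res,[.57,-.17,.15,-.05,0,.07,.03],loss='soft_l1')
if __name__=='__main__':
    print(r.x.round(4)); print(res(r.x).reshape(2,-1,2).round(1)); print(model(r.x).round(4))
E
python3 fit.py
```

```text
[ 0.564  -0.1947  0.1771 -0.0462 -0.0229  0.061   0.0338]
[[[-0.6 -0.7]
  [ 0.3 -0. ]
  [ 0.5  1.2]
  [-0.2  1. ]
  [ 0.1  0.8]
  [ 0.5  0.5]
  [-0.2  1.8]
  [ 0.2 -0.3]]

 [[-2.6  2.4]
  [-0.5 -1.3]
  [ 0.4 -1. ]
  [ 0.3 -1.7]
  [-0.8  0.8]
  [-1.   0.6]
  [-0.3 -1.1]
  [-0.4  0. ]]]
[[ 0.6835 -0.0463  0.008 ]
 [ 0.7275 -0.2924  0.008 ]
 [ 0.5405 -0.3259  0.008 ]
 [ 0.4964 -0.0798  0.008 ]
 [ 0.5638 -0.2618  0.063 ]
 [ 0.6089 -0.2537  0.063 ]
 [ 0.4646 -0.1276  0.106 ]
 [ 0.5446 -0.0864  0.061 ]]
```

Call:
servo_tool(
  series=[
    [[-27,27,0,0],[-27,27,0,0],[-27,27,0,0],[-27,27,0,0],[-27,27,0,0],[-27,27,0,0],[-27,27,0,0],[-27,27,0,0],[-27,27,0,0],[-27,27,0,0]],
  ],
  claw=-0.2,
)

```text
t: 1.43
eef_pos: [0.4142, -0.2543, 0.227]
ee_rot: [-3.141, 0.001, -2.713]
force: [1.1, -0.3, 0.5]
width: 0.0526
gripper_force: 0.0
```

Call:
servo_tool(
  series=[
    [[-20,20,0,0],[-20,20,0,0],[-20,20,0,0],[-10,10,0,0],[0,0,0,0],[0,0,0,0],[0,0,0,0],[0,0,0,0],[0,0,0,0],[0,0,0,0]],
  ],
)

```text
t: 2.27
eef_pos: [0.4482, -0.164, 0.2266]
ee_rot: [3.142, -0.0, -2.714]
force: [0.7, 0.3, -0.2]
width: 0.0528
gripper_force: 0.0
```

Run:
```python
from station import telemetry, eyes, recognise
import cv2, numpy as np
s=telemetry.get_state(); print(s['t'],s['eef_pos'],s['ee_rot'],s['width'],s['force'],s['q'])
k=eyes.calibration('wrist'); im=eyes.grab_frame('wrist')
from fit import model,r
for p in model(r.x)[4:]:
    print(cv2.projectPoints(p.reshape(1,3),np.array(k['rvec']),np.array(k['tvec']),np.array(k['mtx']),None)[0].ravel().round())
for n in ('knob','gate'): print(n,recognise('wrist',n)[:2])
cv2.imwrite('pics/w1.png',im[:,:,::-1]); np.savez('w1.npz',**{a:np.array(b) for a,b in k.items()})
```

```text
2.2667 [ 0.44823253 -0.16395455  0.22655874] [ 3.14158725e+00 -3.49098042e-05 -2.71405394e+00] 0.05281405403883355 [ 0.734742    0.3439214  -0.23983487] [ 6.28936746e-02  2.78017705e-02 -4.07681924e-01  8.15827695e-06
 -1.13534718e+00 -1.20615473e+00]
[126. 231.]
[120. 266.]
[278. 216.]
[276. 274.]
knob [{'position': [0.4628, -0.1346, 0.0633], 'conf': 0.73}]
gate [{'position': [0.4657, -0.1303, 0.0606], 'conf': 0.64}]
```

View pics/w1.png

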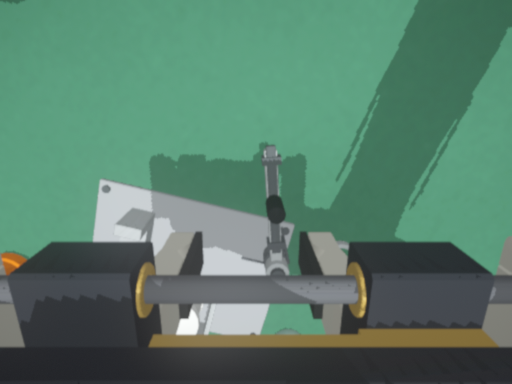

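The wrist view shows the knob top at (277,213) and the keeper at (135,220), both matching the fit's predictions. I go down around the knob.

Call:
servo_tool(
  series=[
    [[-15,13,0,-0.047],[-15,13,0,0],[0,0,20,0],[0,0,25,0],[0,0,25,0],[0,0,25,0],[0,0,25,0],[0,0,20,0],[0,0,13,0],[0,0,0,0]],
  ],
)

```text
t: 3.25
eef_pos: [0.4621, -0.1271, 0.0709]
ee_rot: [3.14, -0.005, -2.667]
force: [-0.6, 1.1, -0.0]
width: 0.0525
gripper_force: 0.0
```

Call:
servo_tool(
  series=[
    [[0,0,0,0],[0,0,0,0],[0,0,0,0],[0,0,0,0],[0,0,0,0],[0,0,0,0],[0,0,0,0],[0,0,0,0],[0,0,0,0],[0,0,0,0]],
  ],
  claw=1,
  grip_force=25,
)

```text
t: 4.08
eef_pos: [0.4661, -0.1282, 0.0745]
ee_rot: [-3.138, 0.002, -2.665]
force: [5.3, -12.9, -4.0]
width: 0.0171
gripper_force: 25.0
```

Call:
servo_tool(
  series=[
    [[-0.2,-5.9,0,-0.066],[-0.2,-5.9,0,-0.066],[-0.2,-5.9,0,-0.066],[-0.2,-5.9,0,-0.066],[-0.2,-5.9,0,-0.066],[-0.2,-5.9,0,-0.066],[-0.2,-5.9,0,-0.066],[-0.2,-5.9,0,-0.066],[-0.2,-5.9,0,-0.066],[-0.2,-5.9,0,-0.066]],
  ],
)

```text
t: 4.92
eef_pos: [0.506, -0.1673, 0.0743]
ee_rot: [-3.141, -0.0, -2.003]
force: [-1.4, 0.5, 4.5]
width: 0.0172
gripper_force: 25.0
```

Call:
servo_tool(
  series=[
    [[-0.2,-6,0,-0.067],[-0.2,-6,0,-0.067],[-0.2,-6,0,-0.067],[-0.2,-6,0,-0.067],[-0.2,-6,0,-0.067],[-0.2,-6,0,-0.067],[-0.2,-6,0,-0.067],[-0.2,-6,0,-0.067],[-0.2,-6,0,-0.067],[-0.2,-6,0,-0.067]],
  ],
)

```text
t: 5.75
eef_pos: [0.5636, -0.1739, 0.0743]
ee_rot: [3.139, -0.001, -1.333]
force: [-4.6, -5.3, 5.8]
width: 0.0177
gripper_force: 25.0
```

Call:
servo_tool(
  series=[
    [[0,0,0,0],[0,0,0,0],[0,0,0,0],[0,0,0,0],[0,0,0,0],[0,0,0,0],[0,0,0,0],[0,0,0,0],[0,0,0,0],[0,0,0,0]],
  ],
)

```text
t: 6.58
eef_pos: [0.5634, -0.174, 0.0743]
ee_rot: [3.14, -0.001, -1.336]
force: [-4.6, -5.7, 5.6]
width: 0.0175
gripper_force: 25.0
```

Run:
```python
from station import eyes, telemetry
import cv2, numpy as np
a=eyes.grab_frame('top')[145:280,240:380]; b=eyes.grab_frame('side')[120:255,230:380]
o=np.hstack([a,b])[:,:,::-1]; cv2.imwrite('pics/shut.png',cv2.resize(o,None,fx=2.7,fy=2.7,interpolation=cv2.INTER_CUBIC))
p=telemetry.get_state()['eef_pos']; d=np.array(p[:2])-[.5446,-.0864]; print(np.hypot(*d),np.arctan2(d[1],d[0]))
```

```text
0.08957430091381605 -1.3596966877088763
```

View pics/shut.png

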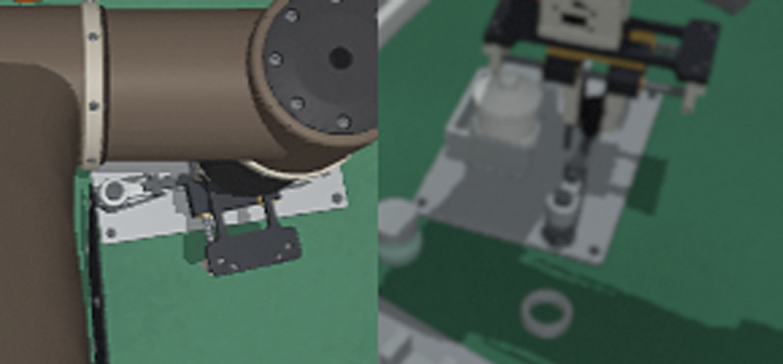

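The gate is at about 1.29 rad. I nudge it to about 1.31 and slide the bolt out.

Call:
servo_tool(
  series=[
    [[0,-2.3,0,0],[0,0,0,0],[2,0,0,0],[4,0,0,0],[4,0,0,0],[4,0,0,0],[4,0,0,0],[4,0,0,0],[0,0,0,0],[0,0,0,0]],
  ],
)

```text
t: 7.52
eef_pos: [0.5702, -0.1945, 0.0742]
ee_rot: [3.139, 0.0, -1.336]
force: [-6.5, -2.8, 7.0]
width: 0.0173
gripper_force: 25.0
```

Call:
servo_tool(
  series=[
    [[4,0,0,0],[4,0,0,0],[1.5,0,0,0],[1,0,0,0],[0,0,0,0],[0,0,0,0],[0,0,0,0],[0,0,0,0],[0,0,0,0],[0,0,0,0]],
  ],
)

```text
t: 8.35
eef_pos: [0.5723, -0.2032, 0.074]
ee_rot: [3.139, 0.002, -1.336]
force: [-7.0, 5.5, 8.5]
width: 0.0172
gripper_force: 25.0
```

The radius is 0.120 m with the bolt at its end stop. Before releasing, I ease the gate back onto the cheek as a test.

Call:
servo_tool(
  series=[
    [[-1,2,0,0],[0,2,0,0],[0,2,0,0],[0,2,0,0],[0,1,0,0],[0,1,0,0],[0,0,0,0],[0,0,0,0],[0,0,0,0],[0,0,0,0]],
  ],
)

```text
t: 9.18
eef_pos: [0.5677, -0.2041, 0.0743]
ee_rot: [-3.136, -0.001, -1.335]
force: [8.0, 6.1, -3.0]
width: 0.017
gripper_force: 25.0
```

The force has reversed, so the cheek now holds the gate. I release, then rise.

Call:
servo_tool(
  series=[
    [[0,0,0,0],[0,0,0,0],[0,0,0,0],[0,0,0,0],[0,0,0,0],[0,0,0,0],[0,0,0,0],[0,0,0,0],[0,0,0,0],[0,0,0,0]],
  ],
  claw=0,
)

```text
t: 10.02
eef_pos: [0.5644, -0.2053, 0.0735]
ee_rot: [3.142, -0.0, -1.336]
force: [-0.5, 0.9, 0.2]
width: 0.0433
gripper_force: 0.0
```

Call:
servo_tool(
  series=[
    [[0,0,-10,0],[0,0,-20,0],[0,0,-20,0],[0,0,-20,0],[0,0,-20,0],[0,0,-20,0],[0,0,-20,0],[0,0,-20,0],[0,0,-10,0],[0,0,0,0]],
  ],
)

```text
t: 10.85
eef_pos: [0.5657, -0.2055, 0.2369]
ee_rot: [-3.137, -0.002, -1.335]
force: [0.7, 0.2, 0.5]
width: 0.0437
gripper_force: 0.0
```

Run:
```python
from station import eyes
import cv2, numpy as np
a=eyes.grab_frame('wrist'); b=cv2.resize(eyes.grab_frame('side')[120:230,230:380],(524,384),interpolation=cv2.INTER_CUBIC)
a=cv2.resize(a,(400,300)); b=cv2.resize(b,(400,300))
cv2.imwrite('pics/end.png',np.hstack([a,b])[:,:,::-1])
```

```text
(no output)
```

View pics/end.png

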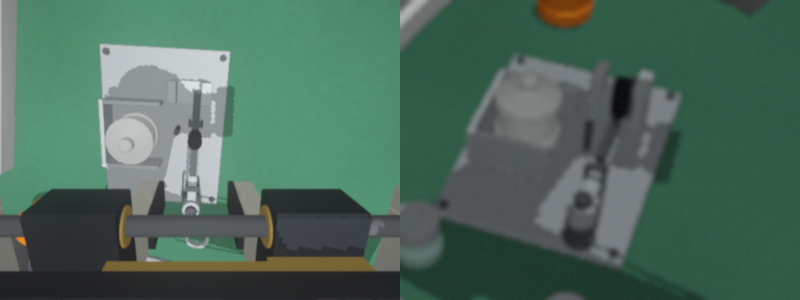

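The wrist view shows the gate shut with its bolt behind the cheek (tip near (195,90), knob at (195,140)). The capsule stands in its bay at (130,138), and the gripper is clear.

```bash
python3 -c "
from station import ticket; print(ticket.job_done())"
```

```text
the job is handed in; nothing more can be done
None
```

I handed the job in with the gate of the capsule's cradle shut and held on its fully extended bolt, the capsule standing in its bay and the gripper clear; the hand-in call returned no verdict.

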